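# Stamp the card with the round stamp

## Task

Put the round stamp upright inside the big ring printed on the clipboard's card, push its knob straight down as far as it goes and keep it down for a moment, then let the knob spring back up. Leave the round stamp standing in the ring and do not disturb the square stamp.

Things in the scene. Friction and masses are not known exactly. Their poses are not given: they have to be found in the camera images.
- stamp_center (a point): Centre of the loose round stamp, on its upright axis, 50 mm above its underside; it belongs to the housing, not the knob. 0.1-0.25 kg, 100 mm tall, standing on the white desk (z = 0): black round housing, 46 mm diameter, 0 to 40 mm up; thin steel stem; round wooden knob, 30 mm diameter, flat top, 60 to 100 mm up (its middle 30 mm above this point). It can be lifted by the knob.
- plunger (a joint): Travel of the round stamp's knob in m: 0 = fully up, 0.015 = fully down on its stop (15 mm straight down towards the housing). A spring pushes it up: about 4 N to start it moving, about 13 N at the stop; it returns by itself when let go.
- ring (a point): Centre of the black ring printed on the white card, on the card's top face, 5 mm above the desk. Ring 66 mm inside, 72 mm outside diameter. The card lies on a wooden clipboard, 215 x 150 x 4 mm, fixed to the desk; x points along it to its steel clip (125 mm from the ring, up to 19 mm high), z up.
- square_center (a point): Centre (44 mm above the underside) of the other stamp, a bystander: black square housing 44 x 44 mm, 42 mm tall, with a wooden bar handle 56 x 22 mm across the top, 88 mm tall in all, loose on the desk. Not to be used.
Not all that is in view belongs to the job. Leave any purple look-alike of the part that bears stamp_center alone.

How it is judged:
By the outcome, as a careful person would: the job done as asked, in the order asked, and still so for the second after the job is handed in, with the robot touching nothing.
It also fails if it takes over 38 s, if anything falls off the work surface, if the arm or the gripper's body presses on something with over 40 N, if the wrist force passes 120 N, or if a joint passes its speed limit or range.

## Robot

A 6-joint arm with a two-finger parallel gripper is mounted at the origin on the work surface. World frame = base frame: x ahead of the robot, y to its left, z up, the work surface at z = 0. Lengths are in mm, angles in degrees, forces in N, time in s.
With the tool pointing down it reaches from about 350 to 775 mm from the base axis. Payload 5.5 kg.
Tool frame: the origin (TCP) lies midway between the tips of the shut fingers; the grasp point (between the pads) lies 19 mm behind it (tcp_to_grasp is the distance from the TCP to the grasp point, in mm); z points along the fingers, y is the line along which they close (so a half turn about z gives the same grasp; the last joint's range is limited). The gripper opens to 85 mm and grips with 20 to 120 N. Pads are 22 mm wide; open, the fingers measure 114 mm over their backs; the gripper's body (76 mm by 85 mm) begins 54 mm behind the grasp point. The pads swing forward as they close: fully open they stand 13 mm farther back than shut.
Start: joints at [60.298, 17.945, 2.641, 74.691, 0, 82.002], TCP at [212.666, 534.271, 231.323] pointing down, gripper open.
Joint ranges: [-158.12, 158.12], [-49.38, 96.58], [-58.88, 72.47], [-126.05, 133.96], [-84.25, 85.87], [-180, 180]. Speed limits (degrees/s): [147.25, 147.25, 180, 180, 180, 180].

## Interface

Orientations are given as a 3x3 rotation matrix whose columns are the frame's x, y, z axes.
In Python, from plant import observe, capture, camera_params, finish_job, tcp_to_grasp gives the robot as it stands.
- The arm moves only by the tool drive_tool, never from a script. Its argument "steps" is a list of rows, each a list of 2 entries, a list of its own where there are three numbers: the shift along the tool's x, y, z in units of 0.05 m (1.0 is 0.05 m), then the turn, a rotation vector about the tool's x, y, z in units of 8 degrees (1.0 is 8 degrees). A call has 1 to 10 rows; each row shifts and turns the commanded pose from where the row before left it, along the tool's axes as they then stand; what a row does not reach is not made up. A row lasts 1/10 s, in which the tool goes at most 50 mm and 8.59 degrees, less where a joint would pass 70% of its speed; a pose out of reach is approached as far as the arm can. A call with a number of a shift or a turn outside -1 to 1 is refused whole. A call with a gripper value outside its range is refused whole. "grip" is the closure, from 0 (fully open) to 1 (shut), set as the call begins (left out, the last holds). The fingers move at their own pace and stop on an object; "newtons" is the grip in N (left out, the last holds). Time passes only in rows, so rows that do not move let the fingers close. It gives the time, the measured TCP pose, the force, the opening and the grip force at its end, in the units of the state.
- observe(): the state, without advancing time (a new reading comes with each control period).
- capture(name): name is "scene" or "top"; returns the picture (420x560x3 uint8, red, green, blue); there is no depth.
- camera_params(name): a dict with "camera_matrix" (3x3 intrinsics, pixels), "R" (3x3) and "t" (3): a world point X has camera coordinates R X + t. Camera axes: x right, y down, z forward; pixel columns grow to the right and rows downward; lengths in mm; the calibration is good to about 2 mm. A picture is of the moment at which its call begins. camera_params takes no time and is no camera call.
- finish_job(): hands the job in; it is judged then, once.
The state is a dict: "time": time; "joints": joint angles; "qd": joint speeds; "joint_efforts": joint torques, N m; "tool_pos": TCP position; "orientation": TCP orientation; "ft_force": force on the tool from outside, world axes, zero at the start; "wrist_torque": the same for the moment, N m; "grip_width": finger opening in mm; "finger_force": force on a finger pad.
Only numpy, scipy, OpenCV 4.12 (cv2) and the standard library are available. Lean on these libraries where they do the work, as an engineer would, in place of code of your own. Each camera call takes 0.05 s, during which the arm holds its last target. There are 200 camera calls.

## Working session

There is one attempt and no reset: what is moved stays moved. The work goes in short steps, Python scripts to look and compute and a tool call to move; the robot and the scene stay as the last step left them, time stands still between calls to the robot, and variables do not carry over. Pictures are saved under pics/ and viewed, at most 10 in all, crops included, and the job is handed in when it is done.

Besides the shell and the picture viewer there is one more tool, called after "Call:" as name(argument=value, ...) on one line, values as JSON. drive_tool: Moves the arm, as the interface text tells. Shifts and turns lie within -1 to 1; 1 stands for 0.05 m of shift or 8 degrees of turn. Its arguments: {"type":"object","properties":{"steps":{"type":"array","items":{"type":"array"}},"grip":{"type":"number"},"newtons":{"type":"number"}},"required":["steps"]}

```bash
mkdir -p pics; python3 - <<'E'
from plant import *
import cv2,numpy as np
for n in("scene","top"):
    im=capture(n); cv2.imwrite(f"pics/{n}0.png",im[:,:,::-1]); 
    p=camera_params(n); print(n,np.round(p["camera_matrix"],1).tolist(),np.round(p["R"],3).tolist(),np.round(p["t"],1).tolist())
s=observe();print(s["time"],np.round(s["orientation"],3).tolist(),tcp_to_grasp)
E
```

```text
scene [[443.9, 0.0, 282.5], [0.0, 443.9, 202.5], [0.0, 0.0, 1.0]] [[-0.832, 0.555, 0.023], [0.296, 0.478, -0.827], [-0.469, -0.681, -0.562]] [391.0, -124.2, 1237.2]
top [[435.5, 0.0, 282.2], [0.0, 435.5, 213.8], [0.0, 0.0, 1.0]] [[0.022, -1.0, 0.022], [-0.985, -0.026, -0.17], [0.171, -0.018, -0.985]] [45.9, 534.8, 835.6]
0.1 [[-0.929, 0.37, -0.001], [0.37, 0.929, -0.001], [0.0, -0.002, -1.0]] 18.700000000000003
```

View pics/scene0.png

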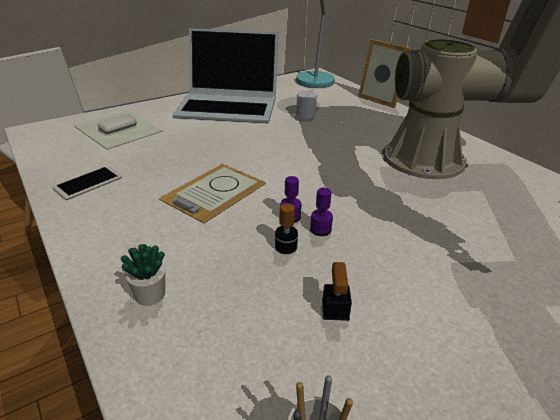

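View pics/top0.png

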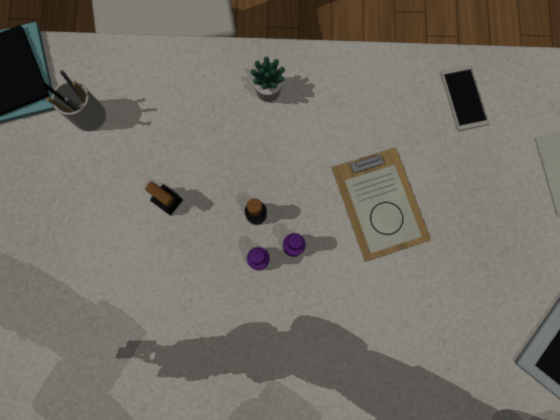

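The top view shows the round stamp at about (256,207), purple look-alikes at (258,258) and (294,244), the square stamp at (164,198) and the ring at (387,218). In the scene view the round stamp's knob is at (287,213) and the ring at (224,184).

```bash
cat > h.py <<'E'
import cv2,numpy as np
from plant import *
def ray(n,u,z):
    p=camera_params(n);K,R,t=[np.array(p[k],float) for k in("camera_matrix","R","t")]
    c=-R.T@t.ravel(); d=R.T@np.linalg.inv(K)@np.array([u[0],u[1],1.])
    return c+d*(z-c[2])/d[2]
def proj(n,X):
    p=camera_params(n);q=np.array(p["R"])@X+np.array(p["t"]).ravel();q=np.array(p["camera_matrix"])@q;return q[:2]/q[2]
def blobs(im,mask,roi,amin=15):
    x0,y0,x1,y1=roi;m=np.zeros(mask.shape,np.uint8);m[y0:y1,x0:x1]=mask[y0:y1,x0:x1]
    n,l,s,c=cv2.connectedComponentsWithStats(m)
    return [(s[i].tolist(),c[i].round(1).tolist()) for i in range(1,n) if s[i][4]>=amin],l
def masks(im):
    h=cv2.cvtColor(im,cv2.COLOR_RGB2HSV);H,S,V=cv2.split(h)
    return dict(wood=((H<20)&(S>110)&(V>40)).astype(np.uint8),black=((V<45)&(S<160)).astype(np.uint8),purple=((H>125)&(H<160)&(S>100)).astype(np.uint8))
E
python3 - <<'E'
from h import *
T=cv2.imread("pics/top0.png")[:,:,::-1].copy();S=cv2.imread("pics/scene0.png")[:,:,::-1].copy()
mt,ms=masks(T),masks(S)
for nm,im,m,roi in(("top",T,mt,(130,170,320,285)),("scene",S,ms,(260,170,365,330))):
    for k in m: print(nm,k,blobs(im,m[k],roi)[0])
# ring: dark within card
for nm,im,roi in(("top",T,(362,195,412,240)),("scene",S,(200,168,248,199))):
    g=cv2.cvtColor(im,cv2.COLOR_RGB2GRAY);x0,y0,x1,y1=roi;sub=g[y0:y1,x0:x1]
    m=(sub<(cv2.medianBlur(sub,15).astype(int)-30)).astype(np.uint8)
    n,l,s,c=cv2.connectedComponentsWithStats(m);i=1+np.argmax(s[1:,4]);ys,xs=np.nonzero(l==i)
    P=np.array([ray(nm,(x+x0,y+y0),5)[:2] for x,y in zip(xs,ys)])
    A=np.c_[2*P,np.ones(len(P))];w=np.linalg.lstsq(A,(P**2).sum(1),rcond=None)[0]
    print(nm,"ring",w[:2],np.sqrt(w[2]+w[:2]@w[:2]),len(P))
# board axis
m=masks(T)["wood"];b,l=blobs(T,m,(325,140,440,265),200);print(b)
ys,xs=np.nonzero(m[140:265,325:440]);r=cv2.minAreaRect(np.c_[xs+325,ys+140].astype(np.float32))
print(np.array([ray("top",u,4) for u in cv2.boxPoints(r)]).round(1).tolist())
big=cv2.resize(T[170:285,130:430],None,fx=2.6,fy=2.6,interpolation=2);cv2.imwrite("pics/c1.png",big[:,:,::-1])
E
```

```text
top wood [([146, 182, 26, 24, 299], [158.9, 193.5]), ([246, 199, 16, 16, 188], [253.9, 206.3])]
top black [([151, 185, 32, 30, 306], [168.4, 200.9]), ([245, 204, 22, 20, 211], [256.6, 215.8])]
top purple [([283, 234, 22, 22, 388], [293.6, 244.4]), ([247, 247, 22, 23, 383], [257.8, 258.2])]
scene wood [([260, 180, 6, 7, 20], [261.6, 182.8]), ([280, 203, 15, 25, 313], [287.1, 214.7]), ([333, 262, 15, 32, 404], [339.9, 277.8])]
scene black [([295, 208, 6, 14, 16], [299.1, 215.2]), ([275, 226, 23, 28, 334], [285.5, 239.4]), ([310, 227, 18, 9, 37], [317.8, 233.0]), ([322, 284, 29, 36, 532], [334.9, 303.9])]
scene purple [([281, 176, 20, 46, 447], [292.3, 194.6]), ([311, 188, 22, 47, 745], [322.0, 212.8])]
top ring [ 537.8850415 -163.3521289] 34.43459024751033 184
scene ring [ 535.76176581 -163.42105286] 34.66045000600314 106
[([333, 149, 97, 112, 1819], [378.6, 202.1])]
[[644.5, -47.0, 4.0], [700.5, -187.0, 4.0], [495.2, -254.3, 4.0], [443.7, -118.3, 4.0]]
```

View pics/c1.png

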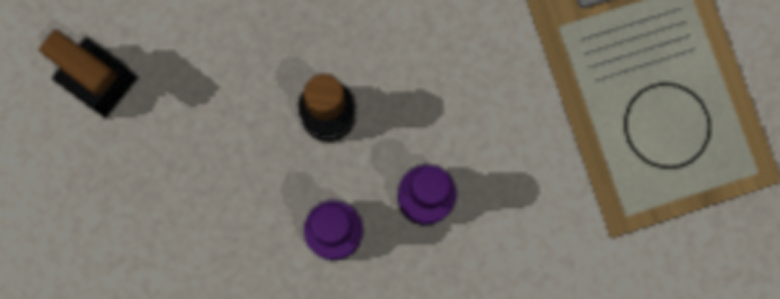

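The crop shows the knob of the round stamp clear of the two purple ones (about 70 mm away), with the ring whole and visible.

```bash
python3 - <<'E'
from h import *
for z in(95,100):print("top knob",z,ray("top",(253.7,205.9),z).round(1), ray("top",(253.5,206.5),z).round(1))
print("scene knob 80",ray("scene",(287.1,214.7),80).round(1))
for X in([100,100]):pass
print("scene housing z20",ray("scene",(286,240),20).round(1))
a=ray("top",(293.6,244.4),50);b=ray("top",(257.8,258.2),50);print("purple",a.round(),b.round())
print("square",ray("top",(158.9,193.5),85).round())
s=observe();print(s["tool_pos"],s["joints"])
E
```

```text
top knob 95 [538.9 114.3  95. ] [537.7 114.7  95. ]
top knob 100 [537.9 114.1 100. ] [536.7 114.4 100. ]
scene knob 80 [537.9 114.5  80. ]
scene housing z20 [540.4 117.3  20. ]
purple [472.  35.  50.] [443. 105.  50.]
square [560. 299.  85.]
[212.41146106 533.84270136 230.45919596] [6.02989218e+01 1.79903577e+01 2.58340908e+00 7.46899876e+01
 7.85479937e-05 8.20015698e+01]
```

Call:
drive_tool(steps=[[[0,0,0],[0,0,-0.9]],[[0,0,0],[0,0,-0.9]],[[0,0,0],[0,0,-0.9]],[[-0.4,-0.5,0],[0,0,0]],[[-0.5,-0.7,0],[0,0,0]],[[-0.5,-0.7,0],[0,0,0]],[[-0.5,-0.7,0],[0,0,0]],[[-0.5,-0.7,0],[0,0,0]],[[-0.5,-0.7,0],[0,0,0]],[[-0.5,-0.7,0],[0,0,0]]], grip=0)

```text
time: 1.1
tool_pos: [382.7, 297.3, 231.0]
orientation: [[-1.0, 0.002, -0.0], [0.002, 1.0, -0.0], [0.0, -0.0, -1.0]]
ft_force: [-0.3, 1.1, -0.9]
grip_width: 85.4
finger_force: 0.0
```

Call:
drive_tool(steps=[[[-0.6,-0.7,0],[0,0,0]],[[-0.6,-0.7,0],[0,0,0]],[[-0.6,-0.7,0.2],[0,0,0]],[[-0.6,-0.7,0.4],[0,0,0]],[[-0.5,-0.6,0.4],[0,0,0]],[[-0.2,-0.25,0.4],[0,0,0]],[[0,0,0],[0,0,0]],[[0,0,0],[0,0,0]]])

```text
time: 1.9
tool_pos: [535.9, 116.2, 160.8]
orientation: [[-1.0, 0.003, -0.002], [0.003, 1.0, 0.0], [0.002, 0.0, -1.0]]
ft_force: [0.3, 0.1, -0.0]
grip_width: 85.3
finger_force: 0.0
```

```bash
python3 - <<'E'
from h import *
S=capture("scene");T=capture("top")
cv2.imwrite("pics/c2.png",np.hstack([cv2.resize(S[130:280,220:370],(400,400)),cv2.resize(T[130:280,180:330],(400,400))])[:,:,::-1])
E
```

```text
(no output)
```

View pics/c2.png

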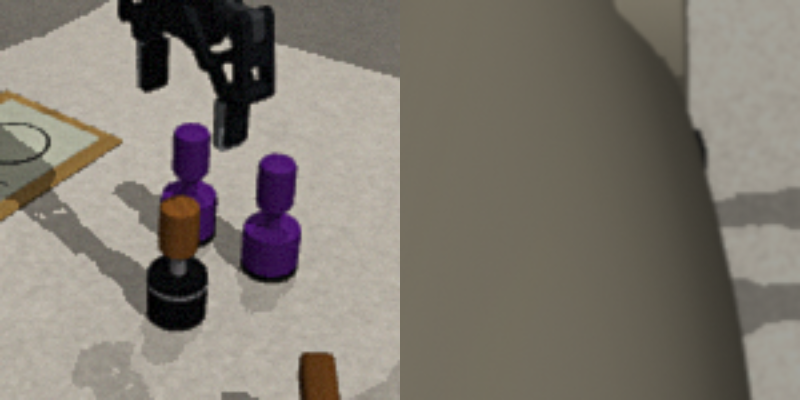

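The left half (scene) shows the open fingers above and astride the round knob at crop (180,200), and the arm hides the top view. I'm descending with a small offset correction.

Call:
drive_tool(steps=[[[-0.04,-0.03,0.4],[0,0,0]],[[0,0,0.5],[0,0,0]],[[0,0,0.5],[0,0,0]],[[0,0,0.4],[0,0,0]],[[0,0,0.1],[0,0,0]],[[0,0,0],[0,0,0]],[[0,0,0],[0,0,0]]])

```text
time: 2.7
tool_pos: [539.6, 115.5, 68.0]
orientation: [[-1.0, 0.001, 0.002], [0.001, 1.0, 0.0], [-0.002, 0.0, -1.0]]
ft_force: [0.6, -0.4, 0.1]
grip_width: 85.5
finger_force: 0.0
```

```bash
python3 - <<'E'
from h import *
S=capture("scene")
b,_=blobs(S,masks(S)["wood"],(270,190,310,235));print(b)
cv2.imwrite("pics/c3.png",cv2.resize(S[150:270,225:345],(600,600))[:,:,::-1])
s=observe();print(s["tool_pos"],s["ft_force"])
E
```

```text
[([280, 203, 15, 24, 312], [286.8, 214.5])]
[539.82700228 115.35634686  68.07813923] [-0.35460423  0.4729222   0.08522076]
```

View pics/c3.png

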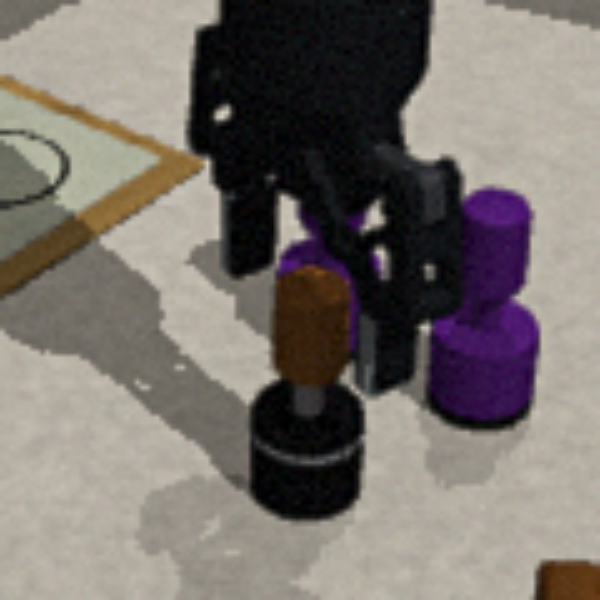

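The crop shows the knob (312,325) lying between the fingertips, whose midpoint is (319,330), and the purple stamps are clear. I'm closing now.

Call:
drive_tool(steps=[[[0.02,0,0.02],[0,0,0]],[[0,0,0],[0,0,0]],[[0,0,0],[0,0,0]],[[0,0,0],[0,0,0]],[[0,0,0],[0,0,0]],[[0,0,0],[0,0,0]],[[0,0,0],[0,0,0]],[[0,0,0],[0,0,0]]], grip=1, newtons=50)

```text
time: 3.55
tool_pos: [538.0, 114.7, 65.6]
orientation: [[-1.0, 0.002, 0.0], [0.002, 1.0, -0.0], [-0.0, -0.0, -1.0]]
ft_force: [0.4, -0.8, 3.2]
grip_width: 29.0
finger_force: 49.2
```

Call:
drive_tool(steps=[[[0,0,-0.1],[0,0,0]],[[0,0,-0.3],[0,0,0]],[[0,0,-0.3],[0,0,0]],[[0,0,-0.3],[0,0,0]],[[0,-0.1,-0.2],[0,0,0]],[[0,-0.3,0],[0,0,0]],[[0,-0.5,0],[0,0,0]],[[0,-0.5,0],[0,0,0]],[[0,-0.5,0],[0,0,0]],[[0,-0.5,0],[0,0,0]]])

```text
time: 4.55
tool_pos: [536.6, -7.1, 124.3]
orientation: [[-1.0, 0.002, -0.002], [0.002, 1.0, 0.0], [0.002, 0.0, -1.0]]
ft_force: [0.6, 0.6, -1.9]
grip_width: 28.9
finger_force: 49.5
```

Call:
drive_tool(steps=[[[0,-0.5,0],[0,0,0]],[[0,-0.5,0],[0,0,0]],[[0,-0.5,0],[0,0,0]],[[0,-0.5,0],[0,0,0]],[[0,-0.5,0],[0,0,0]],[[0.02,-0.4,0],[0,0,0]],[[0,-0.2,0],[0,0,0]],[[0,-0.1,0],[0,0,0]],[[0,0,0],[0,0,0]],[[0,0,0],[0,0,0]]])

```text
time: 5.55
tool_pos: [536.0, -164.5, 125.1]
orientation: [[-1.0, 0.001, -0.0], [0.001, 1.0, 0.001], [0.0, 0.001, -1.0]]
ft_force: [0.1, 0.1, -1.5]
grip_width: 29.0
finger_force: 49.5
```

```bash
python3 - <<'E'
from h import *
S=capture("scene")
cv2.imwrite("pics/c4.png",cv2.resize(S[80:230,150:300],(600,600))[:,:,::-1])
E
```

```text
(no output)
```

View pics/c4.png

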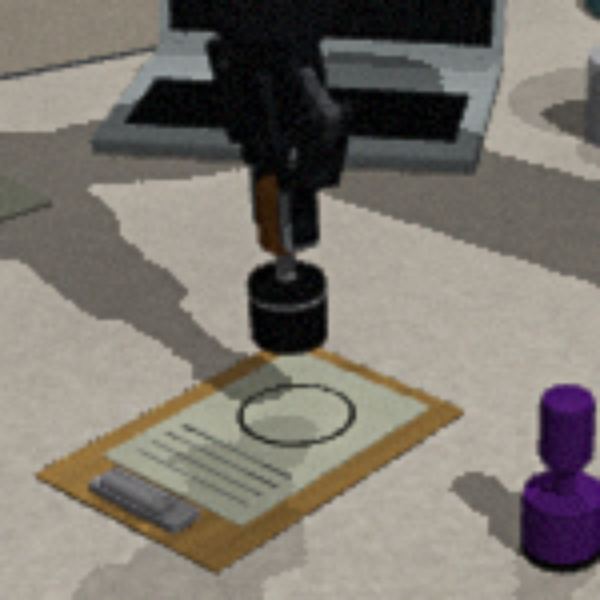

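The scene crop shows the stamp hanging upright at (288,305) above the ring at (296,414). Before lowering I'll check its housing position numerically.

```bash
python3 - <<'E'
from h import *
S=capture("scene")
b,l=blobs(S,masks(S)["black"],(205,144,240,172));print(b)
print(ray("scene",(150+288/4,80+309/4),59.5+20).round(1)); print(observe()["tool_pos"])
E
```

```text
[([212, 144, 20, 24, 237], [221.6, 155.9])]
[ 537.9 -159.4   79.5]
[ 536.21336755 -164.2533059   125.33502538]
```

Call:
drive_tool(steps=[[[0,0,0.2],[0,0,0]],[[0,0,0.3],[0,0,0]],[[0,0,0.3],[0,0,0]],[[0,0,0.1],[0,0,0]],[[0,0,0.06],[0,0,0]],[[0,0,0.04],[0,0,0]],[[0,0,0.04],[0,0,0]],[[0,0,0],[0,0,0]],[[0,0,0],[0,0,0]]])

```text
time: 6.55
tool_pos: [536.5, -165.3, 73.8]
orientation: [[-1.0, 0.002, 0.001], [0.002, 1.0, -0.0], [-0.001, -0.0, -1.0]]
ft_force: [-1.2, 0.3, -2.2]
grip_width: 28.9
finger_force: 49.6
```

Call:
drive_tool(steps=[[[0,0.02,0.03],[0,0,0]],[[0,0,0.03],[0,0,0]],[[0,0,0],[0,0,0]],[[0,0,0],[0,0,0]]])

```text
time: 6.95
tool_pos: [536.5, -164.2, 70.7]
orientation: [[-1.0, 0.002, 0.001], [0.002, 1.0, -0.0], [-0.001, 0.0, -1.0]]
ft_force: [-0.6, 0.1, 0.8]
grip_width: 28.9
finger_force: 49.9
```

```bash
python3 - <<'E'
from h import *
S=capture("scene")
cv2.imwrite("pics/c5.png",cv2.resize(S[120:220,170:270],(600,600),interpolation=cv2.INTER_CUBIC)[:,:,::-1])
s=observe();print(s["tool_pos"],s["ft_force"])
E
```

```text
[ 536.50908607 -164.1766992    70.74053815] [0.15930245 0.45750602 2.59613744]
```

View pics/c5.png

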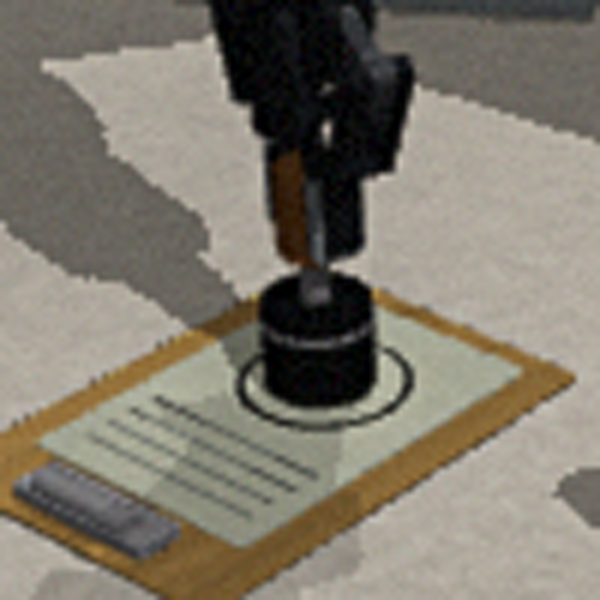

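Contact is made, with the housing centred at (320,381) inside the ring centred at (325,386), all within the circle. I'm pressing now.

Call:
drive_tool(steps=[[[0,0,0.06],[0,0,0]],[[0,0,0.06],[0,0,0]],[[0,0,0.06],[0,0,0]],[[0,0,0.06],[0,0,0]],[[0,0,0.02],[0,0,0]],[[0,0,0],[0,0,0]],[[0,0,0],[0,0,0]]])

```text
time: 7.7
tool_pos: [536.7, -164.3, 58.5]
orientation: [[-1.0, 0.002, 0.001], [0.002, 1.0, -0.0], [-0.001, -0.0, -1.0]]
ft_force: [-2.7, 1.7, 10.0]
grip_width: 28.6
finger_force: 50.7
```

Call:
drive_tool(steps=[[[0,0,0.03],[0,0,0]],[[0,0,0.03],[0,0,0]],[[0,0,0],[0,0,0]],[[0,0,0],[0,0,0]]])

```text
time: 8.1
tool_pos: [536.7, -164.4, 55.8]
orientation: [[-1.0, 0.002, 0.002], [0.002, 1.0, -0.001], [-0.002, -0.001, -1.0]]
ft_force: [-3.5, 1.3, 12.3]
grip_width: 28.6
finger_force: 51.0
```

Call:
drive_tool(steps=[[[0,0,0.02],[0,0,0]],[[0,0,0.02],[0,0,0]],[[0,0,0],[0,0,0]],[[0,0,0],[0,0,0]]])

```text
time: 8.5
tool_pos: [536.9, -164.5, 55.5]
orientation: [[-1.0, 0.002, 0.003], [0.002, 1.0, -0.001], [-0.003, -0.001, -1.0]]
ft_force: [-6.2, 2.0, 23.6]
grip_width: 29.1
finger_force: 52.2
```

On the stop: force jumped to 24 N with no further travel. I'll hold, then raise gently.

Call:
drive_tool(steps=[[[0,0,0],[0,0,0]],[[0,0,0],[0,0,0]],[[0,0,0],[0,0,0]],[[0,0,0],[0,0,0]],[[0,0,0],[0,0,0]],[[0,0,0],[0,0,0]],[[0,0,0],[0,0,0]],[[0,0,0],[0,0,0]],[[0,0,0],[0,0,0]],[[0,0,0],[0,0,0]]])

```text
time: 9.5
tool_pos: [536.9, -164.4, 55.5]
orientation: [[-1.0, 0.002, 0.003], [0.002, 1.0, -0.001], [-0.003, -0.001, -1.0]]
ft_force: [-7.1, 2.2, 23.3]
grip_width: 28.8
finger_force: 52.2
```

Call:
drive_tool(steps=[[[0,0,-0.05],[0,0,0]],[[0,0,-0.05],[0,0,0]],[[0,0,-0.05],[0,0,0]],[[0,0,-0.05],[0,0,0]],[[0,0,-0.05],[0,0,0]],[[0,0,-0.05],[0,0,0]],[[0,0,-0.04],[0,0,0]],[[0,0,0],[0,0,0]],[[0,0,0],[0,0,0]],[[0,0,0],[0,0,0]]])

```text
time: 10.5
tool_pos: [536.5, -164.2, 69.3]
orientation: [[-1.0, 0.002, 0.0], [0.002, 1.0, -0.0], [-0.0, -0.0, -1.0]]
ft_force: [-0.5, 0.3, 4.6]
grip_width: 29.0
finger_force: 50.0
```

Call:
drive_tool(steps=[[[0,0,-0.02],[0,0,0]],[[0,0,0],[0,0,0]],[[0,0,0],[0,0,0]]])

```text
time: 10.8
tool_pos: [536.4, -164.2, 70.4]
orientation: [[-1.0, 0.002, 0.0], [0.002, 1.0, -0.0], [-0.0, -0.0, -1.0]]
ft_force: [0.8, -0.4, 3.5]
grip_width: 29.0
finger_force: 50.0
```

Knob is back up (force below the spring preload). I'm releasing it.

Call:
drive_tool(steps=[[[0,0,0],[0,0,0]],[[0,0,0],[0,0,0]],[[0,0,0],[0,0,0]],[[0,0,0],[0,0,0]],[[0,0,0],[0,0,0]],[[0,0,0],[0,0,0]],[[0,0,0],[0,0,0]]], grip=0)

```text
time: 11.5
tool_pos: [536.3, -164.1, 70.4]
orientation: [[-1.0, 0.002, 0.0], [0.002, 1.0, 0.0], [-0.0, 0.0, -1.0]]
ft_force: [-0.0, -0.6, 0.1]
grip_width: 85.6
finger_force: 0.0
```

Call:
drive_tool(steps=[[[0,0,-0.2],[0,0,0]],[[0,0,-0.5],[0,0,0]],[[0,0,-0.6],[0,0,0]],[[0,0,-0.6],[0,0,0]],[[0,0,-0.6],[0,0,0]],[[0,0.6,0],[0,0,0]],[[0,0.8,0],[0,0,0]],[[0,0.8,0],[0,0,0]],[[0,0.8,0],[0,0,0]],[[0,0,0],[0,0,0]]])

```text
time: 12.5
tool_pos: [536.0, -10.1, 196.4]
orientation: [[-1.0, -0.004, 0.001], [-0.004, 1.0, 0.001], [-0.001, 0.001, -1.0]]
ft_force: [-0.3, 0.3, 0.7]
grip_width: 85.3
finger_force: 0.0
```

```bash
python3 - <<'E'
from h import *
S=capture("scene");T=capture("top")
b,_=blobs(S,masks(S)["wood"],(205,130,245,175));print(b)
cv2.imwrite("pics/c6.png",np.hstack([cv2.resize(S[120:220,170:270],(400,400)),cv2.resize(T[150:270,325:445],(400,400))])[:,:,::-1])
print(observe()["tool_pos"],proj("scene",np.array([536.5,-164,85])))
E
```

```text
[([215, 145, 13, 20, 211], [221.4, 154.2]), ([231, 168, 14, 7, 26], [237.3, 171.2]), ([205, 170, 8, 5, 21], [209.0, 172.3])]
[536.63298038 -13.29931668 196.22089912] [221.4983164  154.24568529]
```

View pics/c6.png

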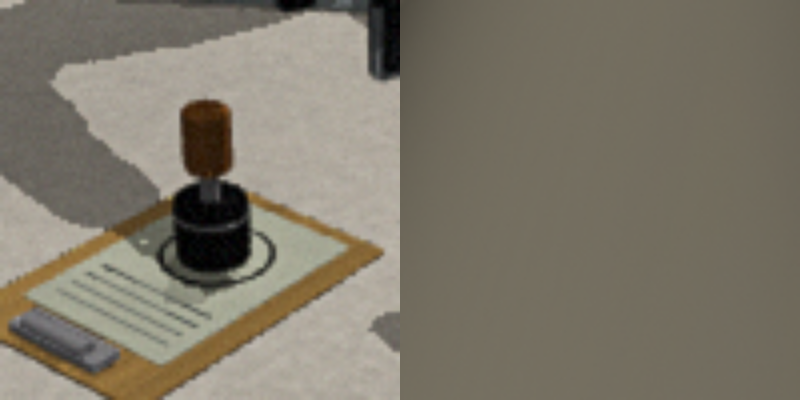

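The left half shows the stamp upright inside the ring with its knob up at (207,138), exactly where the projection puts it. The gripper is well clear, so I'm handing in.

```bash
python3 -c "
from plant import *
print(finish_job())"
```

```text
the job is handed in; nothing more can be done
None
```

The round stamp stands upright inside the ring; its knob was pushed to its stop, held there for about 1 s and let back up; the arm went nowhere near the square stamp, and the job is handed in at about 12.6 s.

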